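# Flip the length stop down and seat a leg blank against it

### The job

Get this pine leg blank set up at the cut-to-length station, ready for sawing: flip the red length stop all the way down into the blank's path, then slide the blank along flat against the fence and press its end firmly home against the stop's brass screw, feeling for it and pressing gently enough that the stop does not creep along the fence. Leave the blank lying there, tight to the fence and the stop, and do not disturb the other things on the bench.

Things in the scene. Friction and masses are not known exactly. Their poses are not given: they have to be found in the camera images.
- station: Cut-to-length station, fixed: brown board, top at z 18 mm, x -130 to 50, y -330 to 270 mm, with an aluminium fence 25 mm thick, top at z 70 mm. Origin at table height under the fence's face towards the robot, which is the plane x = 0; +y runs along the fence to the stop, +x through the fence away from the robot, z up. A 4 mm saw kerf splits the fence at y = -70 mm.
- stop_flag (a joint): Angle of the red flip stop about its hinge, axis along the fence (station y). 0: fully down on its own end stop, in the blank's path; grows as it lifts up and back; starts parked up at 1.5 to 1.95, when its bar points roughly level to the robot. Stiff hinge: stays wherever left, takes about 0.1 N m (2 to 3 N at its end) to turn. Its shape is given under stop_face.
- stop_hinge (a point): Centre of the hinge pin, on the dark carriage that rides on the fence; axes as the station's. 14 mm behind the fence's face (+x), 84 mm above the table, anywhere from y = 100 to 160 mm of the station. The carriage is clamped only by hand: it slips along the fence at about 18 N of push, and must not.
- stop_face (a point): Centre of the bar's face towards the blank; turns with the flag. Flag when down: an arm 24 wide (y), 8 thick, runs from the hinge 45.5 mm to -x; from its end a bar (25 in x, 14 in y, centred on the hinge in y) hangs to 58 mm below it; this point is at x -19, z 37 mm of the station. A brass screw (stop_screw, head 15 mm wide) sticks out of it 6 to 21 mm, unmeasured: the blank butts on that.
- batten: Loose pine leg blank, 38 x 250 x 38 mm, about 0.2 kg, on the station's board. Origin: centre of its underside; y along its length, z up. Starts 10 to 40 mm off the fence at its nearest corner, up to 7 degrees askew, its leading end 15 to 135 mm short of the screw. Friction 0.6. Seated, its origin is at x -19 mm of the station. 6 to 12 N on the stop's screw seats it; over 16 N is ramming.
- batten_lead (a point): Centre of the blank's leading end face (its +y end), at half its height, 125 mm from the blank's origin.
- bottle: A closed green bottle with a yellow cap, 76 mm diameter, 250 mm high, origin under its centre. Leave it alone.
- charger: A black charger with a battery pack on it, 100 x 130 x 105 mm, origin under its centre. Leave it alone.
- square: A try square lying flat on the table: wooden stock 110 mm, steel blade 150 mm. Origin under the stock's middle. Leave it alone.
- saw: A back saw lying flat on the table behind the station, 355 mm long along its own y, 80 mm wide, 22 mm high; origin near the middle of the blade. Leave it alone.

How it is judged (in metres and radians):
On the way, in this order (a step that is already met when the one before it is completed fails the run):
1. the flip stop is turned fully down (within 0.05 rad of its end stop) (value of joint stop_flag below 0.05 rad), for 0.2 s.
2. with the stop down and the blank flat along the fence (within 2 mm and 0.015 rad), the blank is pressed against the stop's screw with more than 5 N for 0.3 s (value of joint stop_flag below 0.05 rad and x of batten in the frame of station above -0.021 m and angle between the y axis of batten and the y axis of station, either way round below 0.015 rad and contact force between batten and stop_flag above 5 N), for 0.3 s.
At the end, for the whole second after the job is handed in: the flip stop is down (below 0.05 rad); the blank lies at rest flat on the board, within 2 mm of the fence and parallel to it within 0.015 rad, with its leading end within 2 mm of the flat brass head of the stop's screw (stop_screw, whose head is 5 mm thick); nothing is held (value of joint stop_flag below 0.05 rad and x of batten in the frame of station above -0.021 m and angle between the y axis of batten and the y axis of station, either way round below 0.015 rad and y of stop_screw_c0 in the frame of batten_lead between 0 and 0.0045 m and angle between batten's own z axis and vertical below 0.05 rad and z of batten in the frame of station below 0.021 m and linear speed of batten below 0.01 m/s); the robot touches nothing.
It fails at once if the stop's carriage is shifted along the fence by more than 2 mm (distance of stop_hinge from where it was at the start of the episode above 0.002 m).
It fails at once if the blank is rammed against the stop with more than 16 N (contact force between batten and stop_flag above 16 N).
It fails at once if the bottle, charger, try square or saw is moved more than 15 mm, or the bottle tipped (distance of any of bottle, charger, square, saw from where it was at the start of the episode above 0.015 m or angle between bottle's own z axis and vertical above 0.3 rad).
It also fails if it takes over 72 s, if anything falls off the work surface, if the arm or the gripper's body presses on something with over 40 N, if the wrist force passes 120 N, or if a joint passes its speed limit or range.

### The arm

A 7-joint arm with a two-finger parallel gripper is mounted at the origin on the work surface. World frame = base frame: x ahead of the robot, y to its left, z up, the work surface at z = 0. Lengths are in mm, angles in rad, forces in N, time in s.
With the tool pointing down it reaches from about 425 to 800 mm from the base axis. Payload 8.3 kg.
Tool frame: the origin (TCP) lies at the very end of the fingers, on their centre line; the grasp point (between the pads) lies 19 mm behind it; y points along the fingers, z is the direction in which the jaws open and shut, and the axes are right-handed (so a half turn about y gives the same grasp; the last joint's range is limited). The gripper opens to 85 mm and grips with 20 to 120 N. Pads are 22 mm wide; open, the fingers measure 114 mm over their backs; the gripper's body (76 mm by 85 mm) begins 54 mm behind the grasp point. The pads swing forward as they close: fully open they stand 13 mm farther back than shut.
Start: joints at [1.126, 0.383, 0.016, 1.37, -0.006, 1.388, -0.046], TCP at [232.904, -579.964, 231.279] pointing down, gripper open.
Joint ranges: [-2.95, 2.95], [-0.25, 2.06], [-1.52, 1.56], [0.18, 2.33], [-1.44, 4.58], [0.02, 2.06], [-3.01, 3.01]. Speed limits (rad/s): [2.39, 2.39, 3.01, 3.01, 3.14, 3.14, 3.14].

### API

Orientations are given as a rotation vector (axis times angle).
In Python, from workcell import monitor, vision, workorder gives the robot as it stands. The module is installed in compiled form; this text tells all that it offers.
- The arm moves only by the shell command python3 -m inch 'ROWS' [OPENING]. ROWS is JSON, a list of rows, each a list of 2 entries, a list of its own where there are three numbers: the shift along the tool's x, y, z in m, then the turn, a rotation vector about the tool's x, y, z in units of 6 degrees (1.0 is 6 degrees). A call has 1 to 20 rows; each row is the pose to reach, as a shift and turn from the pose measured when the call began, along the tool's axes at that moment; what a row does not reach only later rows make up. A row lasts 1/8 s, in which the tool goes at most 62.5 mm and 10.7 degrees, less where a joint would pass 70% of its speed; a pose out of reach is approached as far as the arm can. A call with a gripper value outside its range is refused whole. OPENING is the gripper command: -1 is shut, 1 is fully open, values between are in proportion, set as the call begins (- or left out, the last holds). The fingers move at their own pace and stop on an object; the grip force is fixed at half the most. Time passes only in rows, so rows that repeat a pose let the fingers close. It gives the time, the measured TCP pose, the force and the opening at its end, in the units of the state.
- monitor.state(): the state, without advancing time (a new reading comes with each control period).
- vision.snapshot(name): name is "scene" or "top"; returns (picture, depth): 384x512x3 uint8, red, green, blue; 384x512 float32, mm along the optical axis (not along the pixel's ray), 0 where there is no reading.
- vision.get_calibration(name): a dict with "intrinsics" (3x3 intrinsics, pixels), "k1" (the pictures are not rectified: a ray, as slopes to the right and down, at radius r is drawn at 1 + k1 r^2 times it, then the intrinsics apply), "R" (3x3) and "t" (3): a world point X has camera coordinates R X + t. Camera axes: x right, y down, z forward; pixel columns grow to the right and rows downward; lengths in mm; the calibration is good to about 2 mm. A picture is of the moment at which its call begins. get_calibration takes no time and is no camera call.
- workorder.job_done(): hands the job in, once; it reports no verdict.
The state is a dict: "t": time; "joint_pos": joint angles; "dq": joint speeds; "tau": joint torques, N m; "ee_pos": TCP position; "ee_rot": TCP orientation; "ft_force": force on the tool from outside, world axes, zero at the start; "wrist_torque": the same for the moment, N m; "finger_gap": finger opening in mm.
Only numpy, scipy, OpenCV 4.12 (cv2) and the standard library are available. Lean on these libraries where they do the work, as an engineer would, in place of code of your own. Each camera call takes 0.05 s, during which the arm holds its last target. There are 200 camera calls.

## Working session

There is one attempt and no reset: what is moved stays moved. The work goes in short steps, Python scripts to look and compute and a shell command to move; the robot and the scene stay as the last step left them, time stands still between calls to the robot, and variables do not carry over. Pictures are saved under pics/ and viewed, about 8 in all and at most 12, crops included, and the job is handed in when it is done.

```bash
mkdir -p pics; cat > h.py <<'E'
import numpy as np, cv2
from scipy.spatial.transform import Rotation as Ro
from workcell import monitor, vision, workorder
def snap(n,f=None):
    p,d=vision.snapshot(n)
    if f: cv2.imwrite('pics/'+f,p[:,:,::-1])
    return p,d
def cloud(n,d):
    c=vision.get_calibration(n);K=np.array(c['intrinsics'],float);k=c['k1'];R=np.array(c['R']);t=np.array(c['t'])
    v,u=np.mgrid[0:384,0:512].astype(float)
    xy=cv2.undistortPoints(np.stack([u.ravel(),v.ravel()],1)[:,None],K,np.array([k,0,0,0.]))[:,0]
    rays=np.c_[xy,np.ones(len(xy))]
    X=(rays*d.reshape(-1,1)-t)@R
    return X.reshape(384,512,3), (rays@R).reshape(384,512,3), -R.T@t
def onplane(ray,C,z): return C+ray*((z-C[2])/ray[...,2:3])
def st():
    s=monitor.state(); print('t',round(s['t'],2),'p',np.round(s['ee_pos'],1),'F',np.round(s['ft_force'],1),'gap',s['finger_gap']); print(Ro.from_rotvec(s['ee_rot']).as_matrix().round(3)); return s
E
python3 - <<'E'
from h import *
st()
for n in('scene','top'):
    p,d=snap(n,n+'1.png'); X,r,C=cloud(n,d); np.savez(n+'1.npz',p=p,d=d,X=X,r=r,C=C); print(n,C.round())
E
```

```text
t 0.0 p [ 232.7 -579.5  230.3] F [-0.  -0.7  1. ] gap 85.1524865406438
[[-0.928 -0.001  0.373]
 [-0.373  0.002 -0.928]
 [ 0.    -1.    -0.002]]
scene [1833. -311.  948.]
top [ 345.  -20. 1572.]
```

View pics/scene1.png

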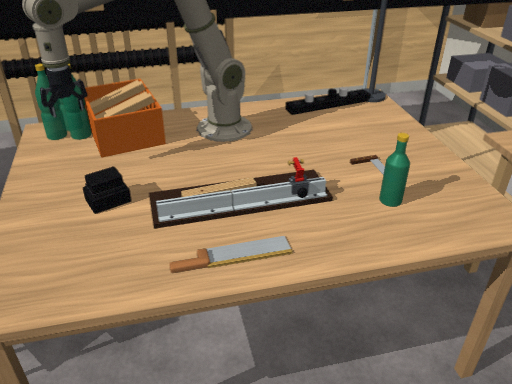

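View pics/top1.png

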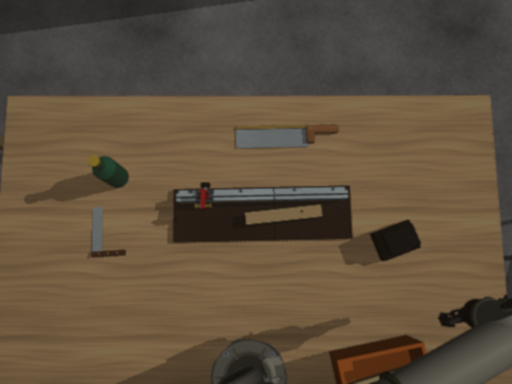

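The scene view shows the station at (240,195), with the red flag up at (298,168). In the top view the board spans cols 173–352, the fence is at row ~196, the flag at (204,197) and the blank at cols 245–323, row 214.

```bash
python3 - <<'E'
from h import *
D=np.load('top1.npz');p,X,r,C=D['p'],D['X'],D['r'],D['C']
hsv=cv2.cvtColor(p,cv2.COLOR_RGB2HSV)
sub=np.s_[180:246,168:356]
Z=X[...,2]
# fence top: z~70, 
m=np.zeros(Z.shape,bool);m[sub]=True
f=m&(abs(Z-70)<6)&(hsv[...,1]<90)&(hsv[...,2]>60)
P=X[f];print('fence n',len(P),'z',np.median(P[:,2]))
rect=cv2.minAreaRect(P[:,:2].astype(np.float32));print('fence rect',rect)
b=m&(abs(Z-56)<8)&(hsv[...,0]<30)&(hsv[...,1]>60)&(hsv[...,2]>70)
n,l,s,c=cv2.connectedComponentsWithStats(b.astype(np.uint8));i=1+np.argmax(s[1:,4]);b=l==i
P=onplane(r[b],C,56);print('bat',s[i],np.median(X[b][:,2]),cv2.minAreaRect(P[:,:2].astype(np.float32)),P.mean(0))
dk=m&(hsv[...,2]<70)&(abs(Z-18)<8)
P=onplane(r[dk],C,18);print('board',cv2.minAreaRect(P[:,:2].astype(np.float32)),np.median(X[dk][:,2]))
for n in('top','scene'):
    E=np.load(n+'1.npz');h=cv2.cvtColor(E['p'],cv2.COLOR_RGB2HSV)
    red=((h[...,0]<6)|(h[...,0]>174))&(h[...,1]>170)&(h[...,2]>90)
    nn,l,s,c=cv2.connectedComponentsWithStats(red.astype(np.uint8))
    for i in range(1,nn):
        if s[i,4]>8: Q=E['X'][l==i];print(n,s[i],Q.min(0).round(),np.median(Q,0).round(),Q.max(0).round())
S=np.load('scene1.npz')
a=cv2.resize(p[175:250,165:360],None,fx=4,fy=4,interpolation=cv2.INTER_CUBIC)
b=cv2.resize(S['p'][145:230,220:345],None,fx=3.5,fy=3.5,interpolation=cv2.INTER_CUBIC)
o=np.zeros((600,800,3),np.uint8);o[:300,:780]=a;o[302:302+b.shape[0],:b.shape[1]]=b
cv2.imwrite('pics/c1.png',o[:,:,::-1])
E
```

```text
fence n 1100 z 70.08073688111446
fence rect ((588.423828125, -43.16375732421875), (42.47506332397461, 560.6270141601562), 1.0136619806289673)
bat [245 205  77  20 874] 56.06361426166991 ((520.2850952148438, -113.69430541992188), (39.04561233520508, 248.95863342285156), 5.986868858337402) [ 520.3852703  -113.80042004   56.        ]
board ((527.3413696289062, -44.343536376953125), (180.19691467285156, 597.4385986328125), 0.8255108594894409) 18.219530144517346
top [200 190   6  18  75] [533. 135. 109.] [563. 142. 134.] [590. 151. 146.]
scene [293 157  11  25 158] [315. 131.   1.] [583. 142. 122.] [595. 230. 145.]
```

View pics/c1.png

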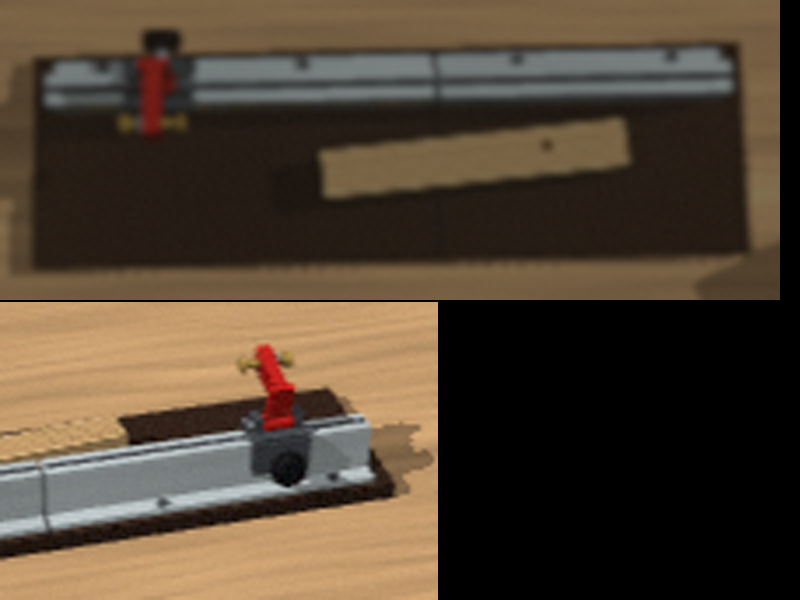

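The flag is at about 1.9 rad with its hinge near world (581, 142, 84). The station origin is near (567, -14), yaw about 0.95°. Next I move behind and above the flag with shut, fence-aligned fingers.

```bash
python3 -m inch '[[[-0.0527,0,-0.0437],[0,0.5,0]],[[-0.1054,0,-0.0874],[0,1,0]],[[-0.158,0,-0.131],[0,1.5,0]],[[-0.2107,0,-0.1747],[0,2,0]],[[-0.2634,0,-0.2184],[0,2.5,0]],[[-0.316,0,-0.262],[0,3,0]],[[-0.369,0,-0.3058],[0,3.49,0]],[[-0.4214,0,-0.3495],[0,3.49,0]],[[-0.474,0,-0.393],[0,3.49,0]],[[-0.527,0,-0.437],[0,3.49,0]],[[-0.58,0,-0.4805],[0,3.49,0]],[[-0.632,0,-0.524],[0,3.49,0]],[[-0.632,0,-0.524],[0,3.49,0]],[[-0.632,0,-0.524],[0,3.49,0]],[[-0.632,0,-0.524],[0,3.49,0]]]' -1
python3 - <<'E'
from h import *
st()
# fence/board edge refinement now that the arm has gone, from first picture: front edge of fence top
D=np.load('top1.npz');p,X,r,C=D['p'],D['X'],D['r'],D['C']
Z=X[...,2];pts=[]
for c in list(range(225,345,4)):
    col=Z[185:215,c]; i=np.where(col>62)[0]
    if len(i): pts.append(onplane(r[185+i.max(),c],C,70.)[:2])
pts=np.array(pts);k=np.polyfit(pts[:,1],pts[:,0],1);print('face x=%.1f at y=-14, slope %.4f, resid %.2f'%(np.polyval(k,-14),k[0],np.std(pts[:,0]-np.polyval(k,pts[:,1]))))
p,d=snap('scene');cv2.imwrite('pics/s2.png',cv2.resize(p[90:230,210:350],None,fx=4,fy=4)[:,:,::-1])
E
```

```text
t: 1.98
ee_pos: [623.7, 142.7, 230.4]
ee_rot: [-0.022, 2.215, -2.212]
ft_force: [-0.6, -0.4, -0.6]
finger_gap: 0.2
t 1.98 p [623.7 142.7 230.4] F [-0.6 -0.4 -0.6] gap 0.15127975034296642
[[-1.    -0.002  0.018]
 [-0.018  0.001 -1.   ]
 [ 0.002 -1.    -0.002]]
face x=566.2 at y=-14, slope 0.0044, resid 10.90
```

View pics/s2.png

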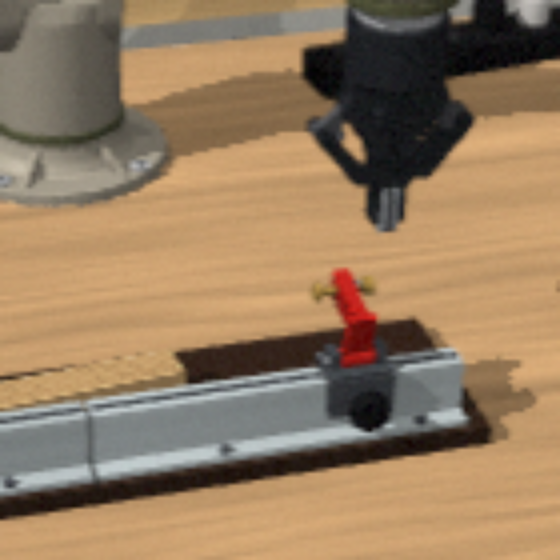

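The fingers stand square above and behind the flag, whose arm top is near (350,290) in the crop. Now I sweep it over.

```bash
python3 -m inch '[[[0,0.058,0],[0,0,0]],[[0,0.114,0],[0,0,0]],[[0,0.114,0],[0,0,0]],[[0.01,0.114,0],[0,0,0]],[[0.019,0.1136,0],[0,0,0]],[[0.0245,0.112,0],[0,0,0]],[[0.0303,0.1104,0],[0,0,0]],[[0.036,0.1105,0],[0,0,0]],[[0.0419,0.111,0],[0,0,0]],[[0.0419,0.111,0],[0,0,0]]]'
python3 - <<'E'
from h import *
p,d=snap('scene');cv2.imwrite('pics/s3.png',cv2.resize(p[110:220,240:350],None,fx=4,fy=4)[:,:,::-1])
E
```

```text
t: 3.28
ee_pos: [580.9, 140.5, 119.4]
ee_rot: [-0.021, 2.215, -2.214]
ft_force: [0.6, 0.1, 0.1]
finger_gap: -0.2
```

View pics/s3.png

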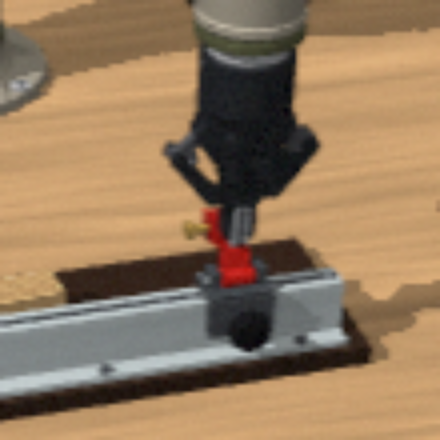

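The finger is behind the red arm at (237,225) in the crop, and the flag is turning. I carry on with the arc.

```bash
python3 -m inch '[[[0.005,0.0015,0],[0,0,0]],[[0.0092,0.0038,0],[0,0,0]],[[0.0135,0.007,0],[0,0,0]],[[0.0177,0.0104,0],[0,0,0]],[[0.021,0.015,0],[0,0,0]],[[0.0239,0.0193,0],[0,0,0]],[[0.0255,0.0235,0],[0,0,0]],[[0.0269,0.0278,0],[0,0,0]],[[0.0275,0.030,0],[0,0,0]]]'
python3 - <<'E'
from h import *
p,d=snap('scene');cv2.imwrite('pics/s4.png',cv2.resize(p[110:220,240:350],None,fx=4,fy=4)[:,:,::-1])
E
```

```text
t: 4.45
ee_pos: [553.3, 140.0, 89.0]
ee_rot: [-0.021, 2.215, -2.215]
ft_force: [-0.3, -0.4, 2.0]
finger_gap: 0.0
```

```bash
python3 -m inch '[[[0,0.0015,0],[0,0,0]],[[0,0.003,0],[0,0,0]],[[0,0.003,0],[0,0,0]]]'
```

```text
t: 4.88
ee_pos: [553.4, 140.0, 87.9]
ee_rot: [-0.02, 2.214, -2.215]
ft_force: [-9.1, -2.9, 20.0]
finger_gap: -0.2
```

The press reads 20 N down with almost no more travel, so the flag is on its end stop. I lift off and go to the robot side of the blank.

```bash
python3 -m inch '[[[0,0.003,0],[0,0,0]],[[0,-0.03,0],[0,0,0]],[[0,-0.062,0],[0,0,0]],[[0.02,-0.062,0.055],[0,0,0]],[[0.04,-0.062,0.11],[0,0,0]],[[0.06,-0.062,0.165],[0,0,0]],[[0.087,-0.062,0.22],[0,0,0]],[[0.087,-0.062,0.2285],[0,0,0]],[[0.087,-0.062,0.2285],[0,0,0]]]'
python3 - <<'E'
from h import *
st()
p,d=snap('scene');q,dd=snap('top','top5.png');X,r,C=cloud('top',dd)
h=cv2.cvtColor(q,cv2.COLOR_RGB2HSV);red=((h[...,0]<6)|(h[...,0]>174))&(h[...,1]>170)&(h[...,2]>60);red[:, :190]=0;red[:,230:]=0
Q=X[red];print(len(Q),Q.min(0).round(),np.median(Q,0).round(),Q.max(0).round())
print('by column', [(x,round(float(np.median(Q[abs(Q[:,0]-x)<3][:,2])),1)) for x in range(530,585,6) if (abs(Q[:,0]-x)<3).any()])
a=cv2.resize(p[130:220,200:350],None,fx=4,fy=4);b=cv2.resize(q[175:250,165:315],None,fx=4,fy=4)
o=np.vstack([a[:300],b]);cv2.imwrite('pics/c5.png',o[:,:,::-1])
E
```

```text
t: 6.0
ee_pos: [470.4, -90.1, 150.3]
ee_rot: [-0.018, 2.215, -2.216]
ft_force: [-0.0, 0.5, 0.1]
finger_gap: 0.2
t 6.0 p [470.4 -90.1 150.3] F [-0.   0.5  0.1] gap 0.16401742130743088
[[-1.    -0.002  0.014]
 [-0.014 -0.    -1.   ]
 [ 0.002 -1.     0.   ]]
127 [533. 132.  11.] [560. 142.  89.] [587. 156.  97.]
by column [(536, 88.7), (542, 88.0), (548, 88.0), (554, 88.5), (560, 87.7), (566, 85.5), (572, 90.6), (578, 92.5), (584, 90.7)]
```

View pics/c5.png

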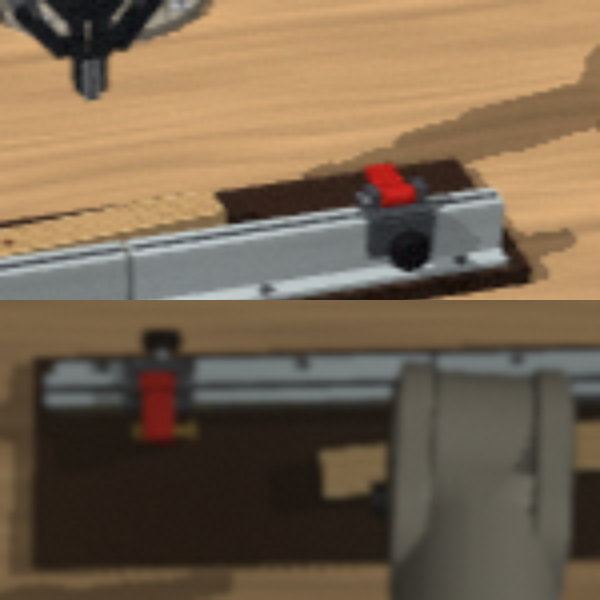

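The flag is down and level, with its arm top at z ≈ 88. Now I descend and push the blank towards the fence.

```bash
python3 -m inch '[[[0,0.06,0],[0,0,0]],[[0,0.12,0],[0,0,0]],[[0,0.122,0],[0,0,0]],[[-0.008,0.122,0],[0,0,0]],[[-0.014,0.122,0],[0,0,0]],[[-0.019,0.122,0],[0,0,0]],[[-0.024,0.122,0],[0,0,0]],[[-0.028,0.122,0],[0,0,0]],[[-0.032,0.122,0],[0,0,0]],[[-0.036,0.122,0],[0,0,0]],[[-0.04,0.122,0],[0,0,0]],[[-0.043,0.122,0],[0,0,0]],[[-0.043,0.122,0],[0,0,0]]]'; python3 -m inch '[[[-0.001,0,0],[0,0,0]],[[-0.002,0,0],[0,0,0]],[[-0.003,0,0],[0,0,0]],[[-0.003,0,0],[0,0,0]]]'
```

```text
t: 7.72
ee_pos: [514.1, -87.3, 28.1]
ee_rot: [-0.022, 2.213, -2.212]
ft_force: [0.3, 1.1, 0.3]
finger_gap: 0.3
t: 8.22
ee_pos: [517.3, -87.3, 28.0]
ee_rot: [-0.021, 2.213, -2.212]
ft_force: [-1.2, 0.5, -0.2]
finger_gap: 0.1
```

```bash
for i in 1 2; do python3 -m inch '[[[-0.001,0,0],[0,0,0]],[[-0.0018,0,0],[0,0,0]],[[-0.0018,0,0],[0,0,0]]]' | grep -E "pos|force"; done
```

```text
ee_pos: [519.3, -87.2, 28.0]
ft_force: [-1.2, 0.8, 0.7]
ee_pos: [520.3, -87.5, 28.0]
ft_force: [-5.0, -0.3, 5.6]
```

```bash
python3 -m inch '[[[-0.0012,0,0],[0,0,0]],[[-0.0012,0,0],[0,0,0]]]' | grep -E "pos|force";  python3 -m inch '[[[0.015,0,0],[0,0,0]],[[0.025,-0.04,0],[0,0,0]],[[0.025,-0.1,0],[0,0,0]],[[0.01,-0.102,0.05],[0,0,0]],[[-0.01,-0.102,0.1],[0,0,0]],[[-0.02,-0.102,0.15],[0,0,0]],[[-0.027,-0.102,0.19],[0,0,0]],[[-0.027,-0.102,0.19],[0,0,0]]]'
cat > m.py <<'E'
from h import *
p,d=snap('top');X,r,C=cloud('top',d);np.savez('topm.npz',p=p,X=X,r=r,C=C)
h=cv2.cvtColor(p,cv2.COLOR_RGB2HSV);Z=X[...,2]
m=np.zeros(Z.shape,bool);m[180:246,200:356]=True
b=m&(abs(Z-56)<8)&(h[...,0]<30)&(h[...,1]>60)&(h[...,2]>70)
n,l,s,c=cv2.connectedComponentsWithStats(b.astype(np.uint8));i=1+np.argmax(s[1:,4]);b=l==i
P=onplane(r[b],C,56);print('blank',s[i],cv2.minAreaRect(P[:,:2].astype(np.float32)))
g=(h[...,0]>14)&(h[...,0]<32)&(h[...,1]>130)&(h[...,2]>60)&(abs(Z-37)<25);g[:,:190]=0;g[:,225:]=0;g[:195]=0;g[212:]=0
v,u=np.where(g&~b);
Q=onplane(r[v,u],C,37.)
if len(Q): print('brass',len(Q),Q.min(0).round(1),Q.max(0).round(1))
cv2.imwrite('pics/m.png',cv2.resize(p[180:245,170:350],None,fx=4.4,fy=4.4)[:,:,::-1])
E
python3 m.py
```

```text
ee_pos: [520.2, -87.5, 27.9]
ft_force: [-7.7, 0.2, 6.0]
t: 10.22
ee_pos: [550.6, -281.8, 129.2]
ee_rot: [-0.018, 2.216, -2.22]
ft_force: [-0.1, 0.9, -0.5]
finger_gap: -0.1
blank [246 199  76  13 860] ((550.0504760742188, -115.77278137207031), (38.960289001464844, 247.38356018066406), 0.9827463030815125)
brass 19 [543.7 117.8  37. ] [550.5 167.7  37. ]
```

View pics/m.png

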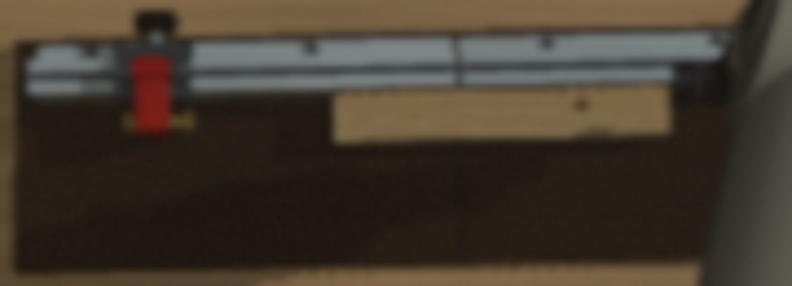

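The blank lies flat along the fence (yaw 0.98°, same as the fence), with its lead at y ≈ 9 and the screw head at y ≈ 118. I descend and push it from the tail, stopping short of the screw.

```bash
python3 -m inch '[[[0,0.05,0],[0,0,0]],[[0,0.1,0],[0,0,0]],[[0,0.101,0],[0,0,0]],[[0,0.101,-0.01],[0,0,0]],[[0,0.101,-0.018],[0,0,0]],[[0,0.101,-0.024],[0,0,0]],[[0,0.101,-0.030],[0,0,0]],[[0,0.101,-0.037],[0,0,0]],[[0,0.101,-0.045],[0,0,0]],[[0,0.101,-0.053],[0,0,0]],[[0,0.101,-0.060],[0,0,0]],[[0,0.101,-0.067],[0,0,0]],[[0,0.101,-0.072],[0,0,0]],[[0,0.101,-0.076],[0,0,0]],[[0,0.101,-0.078],[0,0,0]],[[0,0.101,-0.078],[0,0,0]]]'; python3 m.py; python3 -c "
from h import *;st()"
```

```text
t: 12.28
ee_pos: [549.4, -200.5, 28.1]
ee_rot: [-0.022, 2.217, -2.216]
ft_force: [1.2, -2.7, 2.5]
finger_gap: -0.4
blank [229 200  73  13 726] ((549.596435546875, -54.439117431640625), (38.10268783569336, 236.60284423828125), 1.4671378135681152)
brass 19 [543.7 117.8  37. ] [550.5 167.7  37. ]
t 12.32 p [ 549.4 -200.5   28.1] F [-0.  -2.8  2.2] gap -0.6215463302518611
[[-1.    -0.005  0.015]
 [-0.015  0.    -1.   ]
 [ 0.005 -1.    -0.   ]]
```

```bash
python3 -m inch '[[[0,0,-0.005],[0,0,0]],[[0,0,-0.011],[0,0,0]],[[0,0,-0.018],[0,0,0]],[[0,0,-0.025],[0,0,0]],[[0,0,-0.031],[0,0,0]],[[0,0,-0.036],[0,0,0]],[[0,0,-0.040],[0,0,0]],[[0,0,-0.042],[0,0,0]],[[0,0,-0.042],[0,0,0]]]'; python3 m.py
python3 - <<'E'
from h import *
D=np.load('topm.npz');p,X,r,C=D['p'],D['X'],D['r'],D['C'];h=cv2.cvtColor(p,cv2.COLOR_RGB2HSV)
b=(abs(X[...,2]-56)<8)&(h[...,0]<30)&(h[...,1]>60)&(h[...,2]>70);b[:185]=0;b[225:]=0;b[:,:205]=0
for c in range(216,285,8):
    i=np.where(b[:,c])[0]
    if len(i): print(c,onplane(r[i.max(),c],C,56.)[:2].round(1),onplane(r[i.min(),c],C,56.)[:2].round(1))
E
```

```text
t: 13.45
ee_pos: [548.7, -157.9, 27.9]
ee_rot: [-0.023, 2.217, -2.215]
ft_force: [0.9, -2.4, 0.5]
finger_gap: -0.0
blank [216 200  71  13 718] ((548.443115234375, -8.613525390625), (37.60112762451172, 229.97039794921875), 1.0387868881225586)
brass 18 [543.7 117.8  37. ] [550.5 167.7  37. ]
216 [534.6 106.1] [564.4 106.5]
224 [534.5  79.9] [564.4  80.1]
232 [531.2  53.6] [564.3  53.8]
240 [531.1  27.3] [564.3  27.4]
248 [531.1   1. ] [564.3   1.1]
256 [531.  -25.2] [567.5 -25.3]
264 [534.3 -51.5] [567.5 -51.7]
272 [531.  -77.8] [567.5 -78. ]
280 [ 534.2 -104.1] [ 540.8 -104.1]
```

View pics/m.png

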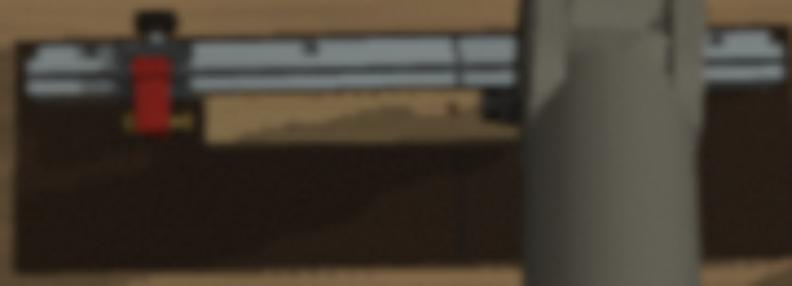

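The blank is still flat to the fence, about 10 mm short of the screw (lead edge at (205,120), head at (190,121)). Now I creep in and feel for contact.

```bash
python3 -m inch '[[[0,0,-0.0015],[0,0,0]],[[0,0,-0.003],[0,0,0]],[[0,0,-0.004],[0,0,0]],[[0,0,-0.005],[0,0,0]],[[0,0,-0.005],[0,0,0]]]'; for i in 1 2 3; do python3 -m inch '[[[0,0,-0.0005],[0,0,0]],[[0,0,-0.001],[0,0,0]],[[0,0,-0.001],[0,0,0]]]' | grep -E "pos|force"; done
```

```text
t: 14.12
ee_pos: [548.5, -152.7, 27.8]
ee_rot: [-0.023, 2.218, -2.215]
ft_force: [0.2, -2.4, 2.6]
finger_gap: -0.0
ee_pos: [548.5, -151.7, 27.8]
ft_force: [-0.2, -3.3, 1.6]
ee_pos: [548.5, -150.6, 27.8]
ft_force: [0.0, -2.9, 1.8]
ee_pos: [548.5, -149.4, 27.8]
ft_force: [-0.3, -3.4, 1.7]
```

```bash
for i in 1 2; do python3 -m inch '[[[0,0,-0.0004],[0,0,0]],[[0,0,-0.0008],[0,0,0]],[[0,0,-0.0008],[0,0,0]]]' | grep -E "pos|force"; done
```

```text
ee_pos: [548.5, -148.5, 27.8]
ft_force: [0.3, -2.8, 2.0]
ee_pos: [548.5, -147.7, 27.8]
ft_force: [0.2, -3.2, 2.4]
```

```bash
python3 -m inch '[[[0,0,-0.0004],[0,0,0]],[[0,0,-0.0008],[0,0,0]],[[0,0,-0.0008],[0,0,0]]]' | grep -E "pos|force"
```

```text
ee_pos: [548.4, -146.8, 27.8]
ft_force: [-0.3, -3.9, 2.5]
```

```bash
python3 -m inch '[[[0,0,-0.0003],[0,0,0]],[[0,0,-0.0006],[0,0,0]],[[0,0,-0.0006],[0,0,0]]]' | grep -E "pos|force"
```

```text
ee_pos: [548.4, -146.7, 27.8]
ft_force: [-0.2, -5.3, 2.0]
```

```bash
python3 -m inch '[[[0,0,-0.0003],[0,0,0]],[[0,0,-0.0005],[0,0,0]],[[0,0,-0.0005],[0,0,0]]]' | grep -E "pos|force"
```

```text
ee_pos: [548.4, -146.6, 27.8]
ft_force: [0.6, -6.2, 1.6]
```

```bash
python3 -m inch '[[[0,0,-0.0004],[0,0,0]],[[0,0,-0.0008],[0,0,0]],[[0,0,-0.0008],[0,0,0]]]' | grep -E "pos|force"
```

```text
ee_pos: [548.4, -146.6, 27.8]
ft_force: [1.0, -5.8, 1.7]
```

```bash
python3 -m inch '[[[0,0,-0.0005],[0,0,0]],[[0,0,-0.001],[0,0,0]],[[0,0,-0.001],[0,0,0]]]' | grep -E "pos|force"; python3 m.py
```

```text
ee_pos: [548.3, -146.7, 27.9]
ft_force: [0.1, -6.6, 1.0]
blank [213 200  70  13 717] ((548.245361328125, 2.8869094848632812), (37.62223815917969, 226.71450805664062), 0.9961037635803223)
brass 9 [543.7 124.4  37. ] [550.5 167.7  37. ]
```

```bash
python3 -m inch '[[[0,0,-0.0008],[0,0,0]],[[0,0,-0.0011],[0,0,0]],[[0,0,-0.0014],[0,0,0]],[[0,0,-0.0014],[0,0,0]]]' | grep -E "pos|force"
```

```text
ee_pos: [548.3, -146.6, 27.9]
ft_force: [-0.2, -7.4, 1.4]
```

```bash
python3 -m inch '[[[0,0,-0.001],[0,0,0]],[[0,0,-0.0014],[0,0,0]],[[0,0,-0.0017],[0,0,0]],[[0,0,-0.0017],[0,0,0]]]' | grep -E "pos|force"
```

```text
ee_pos: [548.2, -146.7, 27.9]
ft_force: [1.0, -8.6, 1.2]
```

```bash
python3 -m inch '[[[0,0,-0.0014],[0,0,0]],[[0,0,-0.0018],[0,0,0]],[[0,0,-0.0022],[0,0,0]],[[0,0,-0.0024],[0,0,0]],[[0,0,-0.0024],[0,0,0]],[[0,0,-0.0024],[0,0,0]],[[0,0,-0.0024],[0,0,0]]]' | grep -E "pos|force"; python3 m.py;python3 -c "
from h import *
st()"
```

```text
ee_pos: [548.1, -146.6, 27.9]
ft_force: [1.1, -9.1, 1.1]
blank [212 200  71  13 727] ((548.1895141601562, 4.476768493652344), (37.73943328857422, 229.92124938964844), 0.938023567199707)
brass 9 [543.7 124.4  37. ] [550.5 167.7  37. ]
t 19.85 p [ 548.1 -146.6   28. ] F [ 0.1 -9.6  0.2] gap 0.2795131224707084
[[-1.    -0.004  0.009]
 [-0.009 -0.006 -1.   ]
 [ 0.004 -1.     0.006]]
```

Pressed at 9–10 N and the screw hasn't given. To make sure the blank is tight to the fence I press its side at mid-length, then repeat the end press.

```bash
python3 -m inch '[[[0,0,0.012],[0,0,0]],[[0,-0.04,0.015],[0,0,0]],[[0,-0.085,0.015],[0,0,0]],[[0.03,-0.085,-0.03],[0,0,0]],[[0.054,-0.085,-0.08],[0,0,0]],[[0.058,-0.085,-0.135],[0,0,0]],[[0.058,-0.085,-0.14],[0,0,0]],[[0.058,-0.045,-0.14],[0,0,0]],[[0.058,0,-0.14],[0,0,0]],[[0.058,0,-0.14],[0,0,0]]]'; python3 m.py
```

```text
t: 21.1
ee_pos: [485.8, -7.3, 24.3]
ee_rot: [0.023, -2.214, 2.226]
ft_force: [-0.1, -0.7, 0.2]
finger_gap: -0.3
blank [268 200  21  12 234] ((549.1813354492188, -97.75474548339844), (65.95310974121094, 36.50923156738281), 89.91053009033203)
brass 9 [543.7 124.4  37. ] [550.5 167.7  37. ]
```

```bash
 python3 -m inch '[[[-0.01,0,0],[0,0,0]],[[-0.018,0,0],[0,0,0]],[[-0.022,0,0],[0,0,0]],[[-0.024,0,0],[0,0,0]],[[-0.024,0,0],[0,0,0]]]' | grep -E "pos|force"; python3 -m inch '[[[-0.001,0,0],[0,0,0]],[[-0.002,0,0],[0,0,0]],[[-0.002,0,0],[0,0,0]]]' | grep -E "pos|force"
```

```text
ee_pos: [511.7, -6.9, 26.4]
ft_force: [-0.9, 0.1, -0.4]
ee_pos: [513.7, -6.9, 26.4]
ft_force: [-0.2, 0.8, 0.1]
```

```bash
for i in 1 2 3; do python3 -m inch '[[[-0.0008,0,0],[0,0,0]],[[-0.0016,0,0],[0,0,0]],[[-0.0016,0,0],[0,0,0]]]' | grep -E "pos|force"; done
```

```text
ee_pos: [515.4, -6.9, 26.4]
ft_force: [0.3, 0.7, -0.0]
ee_pos: [517.0, -6.8, 26.3]
ft_force: [0.2, -0.2, 0.1]
ee_pos: [518.0, -6.8, 26.2]
ft_force: [-4.5, -0.2, 3.2]
```

```bash
for i in 1 2; do python3 -m inch '[[[-0.001,0,0],[0,0,0]],[[-0.002,0,0],[0,0,0]],[[-0.002,0,0],[0,0,0]]]' | grep -E "pos|force"; done
```

```text
ee_pos: [518.5, -7.0, 26.0]
ft_force: [-8.7, -0.3, 6.5]
ee_pos: [518.4, -6.9, 25.7]
ft_force: [-11.9, 0.0, 9.9]
```

```bash
python3 -m inch '[[[0.012,0,0],[0,0,0]],[[0.025,-0.04,0],[0,0,0]],[[0.025,-0.09,0],[0,0,0]],[[0.01,-0.09,0.055],[0,0,0]],[[-0.015,-0.09,0.11],[0,0,0]],[[-0.03,-0.09,0.158],[0,0,0]],[[-0.03,-0.09,0.158],[0,0,0]],[[-0.03,-0.09,0.158],[0,0,0]]]'; python3 m.py;python3 -c "
from h import *
st()"
```

```text
t: 25.02
ee_pos: [551.2, -163.4, 116.0]
ee_rot: [0.029, -2.211, 2.224]
ft_force: [-0.7, 0.7, -0.3]
finger_gap: 0.5
blank [213 200  76  13 821] ((548.0427856445312, -7.20941162109375), (38.31989669799805, 246.9534454345703), 1.0865399837493896)
brass 9 [543.7 124.4  37. ] [550.5 167.7  37. ]
t 25.07 p [ 551.2 -162.5  116.1] F [0.3 0.4 0.5] gap 0.27283801355092197
[[-1.    -0.016  0.011]
 [-0.011 -0.006 -1.   ]
 [ 0.016 -1.     0.006]]
```

```bash
python3 -m inch '[[[0,0.045,0],[0,0,0]],[[0,0.088,0],[0,0,0]],[[0,0.088,-0.005],[0,0,0]],[[0,0.088,-0.009],[0,0,0]],[[0,0.088,-0.012],[0,0,0]],[[0,0.088,-0.013],[0,0,0]],[[0,0.088,-0.013],[0,0,0]]]' | grep -E "pos|force"; for i in 1 2; do python3 -m inch '[[[0,0,-0.0005],[0,0,0]],[[0,0,-0.0009],[0,0,0]],[[0,0,-0.0009],[0,0,0]]]' | grep -E "pos|force"; done
```

```text
ee_pos: [550.1, -150.2, 28.8]
ft_force: [0.3, -0.0, 0.2]
ee_pos: [550.0, -149.3, 28.8]
ft_force: [0.1, 0.2, -0.2]
ee_pos: [550.0, -148.3, 28.7]
ft_force: [0.6, 0.6, -0.4]
```

```bash
python3 -m inch '[[[0,0,-0.0005],[0,0,0]],[[0,0,-0.0009],[0,0,0]],[[0,0,-0.0009],[0,0,0]]]' | grep -E "pos|force"; for i in 1 2; do python3 -m inch '[[[0,0,-0.0004],[0,0,0]],[[0,0,-0.0007],[0,0,0]],[[0,0,-0.0007],[0,0,0]]]' | grep -E "pos|force"; done
```

```text
ee_pos: [550.0, -147.3, 28.7]
ft_force: [0.4, -0.2, 0.3]
ee_pos: [550.0, -147.0, 28.7]
ft_force: [-0.1, -1.0, -0.4]
ee_pos: [549.9, -146.9, 28.7]
ft_force: [0.2, -3.6, -0.0]
```

Contact is at the same place as before (y ≈ -147), so nothing has moved. Now I build up the pressure.

```bash
python3 -m inch '[[[0,0,-0.0007],[0,0,0]],[[0,0,-0.0011],[0,0,0]],[[0,0,-0.0014],[0,0,0]],[[0,0,-0.0014],[0,0,0]]]' | grep -E "pos|force"
```

```text
ee_pos: [549.9, -146.8, 28.8]
ft_force: [0.7, -6.2, -0.9]
```

```bash
python3 -m inch '[[[0,0,-0.0012],[0,0,0]],[[0,0,-0.0016],[0,0,0]],[[0,0,-0.002],[0,0,0]],[[0,0,-0.002],[0,0,0]]]' | grep -E "pos|force"
```

```text
ee_pos: [549.7, -146.7, 28.9]
ft_force: [0.0, -8.0, 0.1]
```

```bash
python3 -m inch '[[[0,0,-0.0016],[0,0,0]],[[0,0,-0.002],[0,0,0]],[[0,0,-0.0024],[0,0,0]],[[0,0,-0.0024],[0,0,0]],[[0,0,-0.0024],[0,0,0]]]' | grep -E "pos|force"
```

```text
ee_pos: [549.6, -146.7, 29.1]
ft_force: [0.6, -9.2, -0.3]
```

```bash
python3 -m inch '[[[0,0,-0.002],[0,0,0]],[[0,0,-0.0024],[0,0,0]],[[0,0,-0.0028],[0,0,0]],[[0,0,-0.0028],[0,0,0]],[[0,0,-0.0028],[0,0,0]],[[0,0,-0.0028],[0,0,0]],[[0,0,-0.0028],[0,0,0]]]' | grep -E "pos|force"; python3 -c "
from h import *
st()"
```

```text
ee_pos: [549.4, -146.7, 29.3]
ft_force: [0.6, -9.8, -0.7]
t 30.32 p [ 549.4 -146.7   29.3] F [ 0.6 -9.8 -0.7] gap 0.1780289266901148
[[-1.    -0.014  0.003]
 [-0.003 -0.016 -1.   ]
 [ 0.014 -1.     0.016]]
```

```bash
python3 -m inch '[[[0,0,0.003],[0,0,0]],[[0,0,0.02],[0,0,0]],[[0,-0.05,0.03],[0,0,0]],[[0,-0.11,0.05],[0,0,0]],[[0.02,-0.15,0.1],[0,0,0]],[[0.04,-0.15,0.14],[0,0,0]],[[0.04,-0.15,0.15],[0,0,0]],[[0.04,-0.15,0.15],[0,0,0]]]'; python3 m.py
python3 - <<'E'
from h import *
p,d=snap('scene');m=cv2.imread('pics/m.png');a=cv2.resize(p[130:220,215:350],None,fx=792/135,fy=3.4)[:,:,::-1][:,:792]
cv2.imwrite('pics/f.png',np.vstack([m,a])[:600])
E
```

```text
t: 31.32
ee_pos: [511.7, -295.1, 181.7]
ee_rot: [0.018, -2.198, 2.231]
ft_force: [1.3, 1.2, 0.1]
finger_gap: -0.1
blank [212 200  77  13 875] ((547.8172607421875, -5.853187561035156), (38.70210647583008, 250.5254364013672), 1.111856460571289)
brass 8 [543.7 124.4  37. ] [550.5 167.7  37. ]
```

View pics/f.png

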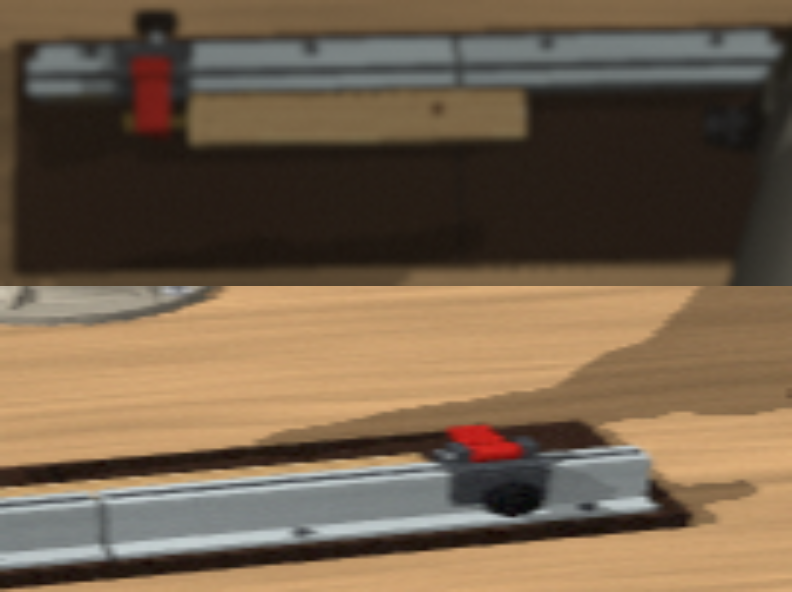

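The blank is tight against the fence and the screw head (junction at (188,122)), the flag is down and the arm is clear.

```bash
python3 -c "
from workcell import workorder
print(workorder.job_done())"
```

```text
the job is handed in; nothing more can be done
None
```

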